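# Weigh out marbles on the felting table's spring scale

## Robot

A 6-joint arm with a two-finger parallel gripper is mounted at the origin on the work surface. World frame = base frame: x ahead of the robot, y to its left, z up, the work surface at z = 0. Lengths are in m, angles in rad, forces in N, time in s.
With the tool pointing down it reaches from about 0.25 to 0.775 m from the base axis. Payload 8.9 kg.
Tool frame: the origin (TCP) lies between the finger pads; the fingertips stand 8 mm ahead of it and the grasp point (between the pads) lies 11 mm behind it; z points along the fingers, y is the line along which they close (so a half turn about z gives the same grasp; the last joint's range is limited). The gripper opens to 85 mm and grips with 20 to 120 N. Pads are 22 mm wide; open, the fingers measure 114 mm over their backs; the gripper's body (76 mm by 85 mm) begins 54 mm behind the grasp point. The pads swing forward as they close: fully open they stand 13 mm farther back than shut.
Start: joints at [-1.37, 0.291, -0.153, 1.127, 0, 1.431], TCP at [0.175, -0.495, 0.239] pointing down, gripper open.
Joint ranges: [-2.52, 2.52], [-0.91, 1.74], [-1.3, 1.37], [-1.96, 2.02], [-1.52, 1.47], [-3.14, 3.14]. Speed limits (rad/s): [2.22, 2.22, 2.79, 3.14, 3.14, 3.14].

## Interface

Orientations are given as a unit quaternion [w, x, y, z].
In Python, from bench import ctrl, optics gives the robot as it stands.
- The arm moves only by the shell command python3 -m creep 'ROWS' [FORCE]. ROWS is JSON, a list of rows, each a list of 3 entries, a list of its own where there are three numbers: the turn, a rotation vector about the tool's x, y, z in degrees, then the shift along the tool's x, y, z in mm, then the opening, from 0 (shut) to 1 (fully open). In form: [[[wx, wy, wz], [x, y, z], grip], ...]. A call has 1 to 20 rows; each row shifts and turns the commanded pose from where the row before left it, along the tool's axes as they then stand; what a row does not reach is not made up. A row lasts 1/10 s, in which the tool goes at most 50 mm and 8.59 degrees, less where a joint would pass 70% of its speed; a pose out of reach is approached as far as the arm can. A call with a gripper value outside its range is refused whole. The fingers move at their own pace and stop on an object; FORCE is the grip in N (left out, the last holds). Time passes only in rows, so rows that do not move let the fingers close. It gives the time, the measured TCP pose, the force, the opening and the grip force at its end, in the units of the state.
- ctrl.read_state(): the state, without advancing time (a new reading comes with each control period).
- optics.capture(name): name is "scene" or "side" or "wrist"; returns the picture (420x560x3 uint8, red, green, blue); there is no depth.
- optics.calibration(name): a dict with "fx", "fy", "cx", "cy" (pixels), "dist_coeffs" ([k1, k2, p1, p2, k3] as OpenCV has them; the pictures are not rectified), "R" (3x3) and "t" (3): a world point X has camera coordinates R X + t; the wrist camera has in their place "T_tool_cam" (4x4, takes a point from camera to tool coordinates, whose origin is the TCP and whose axes are the flange's). Camera axes: x right, y down, z forward; pixel columns grow to the right and rows downward; lengths in m; the calibration is good to about 2 mm. A picture is of the moment at which its call begins: read the wrist's pose just before it. calibration takes no time and is no camera call.
- ctrl.finish_job(): hands the job in; it is judged then, once.
The state is a dict: "time": time; "q": joint angles; "qvel": joint speeds; "joint_efforts": joint torques, N m; "tcp_pos": TCP position; "tcp_rot": TCP orientation; "force": force on the tool from outside, world axes, zero at the start; "torque": the same for the moment, N m; "grip_width": finger opening in m; "grasp_force": force on a finger pad.
Only numpy, scipy, OpenCV 4.12 (cv2) and the standard library are available. Lean on these libraries where they do the work, as an engineer would, in place of code of your own. Each camera call takes 0.05 s, during which the arm holds its last target. There are 200 camera calls.

## Task

Someone left a block of soap in the pan of the spring scale: take it out and put it in the soap dish, so that the pan comes up. Then pour glass marbles from the scoop into the pan until their weight drops it onto its stop, without spilling any (spare marbles may stay in the scoop or go in too), and stand the scoop back on its wooden board. Leave the other things on the table as they are.

Things in the scene. Friction and masses are not known exactly. Their poses are not given: they have to be found in the camera images.
- pan (a joint): Travel of the scale's pan in m: 0 = all the way up (empty), 0.025 = fully down on the rubber stop. The soap holds it down at the start. The spring is soft: the empty pan stays at 0 and about 80 g brings it onto the stop, so six of the eight marbles are enough and five are not; it may take all eight.
- pan_in (a point): Centre of the inner floor of the scale's round steel pan, moving with it (59 mm above the table when up, 34 mm when down). The pan is open above, 124 mm across inside at the floor, 168 mm at the mouth, rim 38 mm above this point. z up; +y points to the scale's spring column, which stands 110 mm from this point (40 by 26 mm, top 170 mm above the table) beyond the pan as seen from the robot. Base plate 10 mm high. The scale is fixed.
- soap_mid (a point): Centre of the tan soap block that starts in the pan: 60 mm along its x, 36 mm along its y, 45 mm high along z, about 0.11 kg, standing on its 60 by 36 mm face.
- dish_in (a point): Centre of the inner floor (4 mm above the table) of the grey rectangular soap dish: inside 122 mm along x, 88 mm along y, rim 10 mm above this point. Fixed; it stands on one side of the scale and the scoop's board on the other, either way round.
- scoop_grip (a point): Centre of the dark wooden handle of the aluminium scoop, 70 mm above the scoop's underside. The handle is a bar along the scoop's x (from -35 to +56 mm of this point), 20 mm wide along y and 24 mm high, running level above the open trough and joined to it only at the back (+x). z up when the scoop stands. Scoop about 0.14 kg, marbles 0.11 kg.
- scoop_floor (a point): Centre of the scoop's flat inner floor, 67 mm below the handle's centre, axes as scoop_grip. The trough is 54 mm wide outside (48 inside), side walls 42 mm high, floor 3 mm thick and 92 mm long; at the front (-x) the floor rises at 22 degrees as a ramp to an open lip 91 mm ahead of this point and 18 mm above it. Marbles roll out over the lip once the nose is tipped down well past 22 degrees; 45 to 50 degrees empties it.
- board_top (a point): Centre of the top face of the wooden board on which the scoop stands: 200 mm along x, 120 mm along y, 12 mm thick, fixed.
- marble1_center (a point): Centre of green glass marble 1 of 8: 22 mm across, 14 g; all start in the scoop.
- marble2_center (a point): Centre of green glass marble 2 of 8: 22 mm across, 14 g; all start in the scoop.
- marble3_center (a point): Centre of green glass marble 3 of 8: 22 mm across, 14 g; all start in the scoop.
- marble4_center (a point): Centre of green glass marble 4 of 8: 22 mm across, 14 g; all start in the scoop.
- marble5_center (a point): Centre of green glass marble 5 of 8: 22 mm across, 14 g; all start in the scoop.
- marble6_center (a point): Centre of green glass marble 6 of 8: 22 mm across, 14 g; all start in the scoop.
- marble7_center (a point): Centre of green glass marble 7 of 8: 22 mm across, 14 g; all start in the scoop.
- marble8_center (a point): Centre of green glass marble 8 of 8: 22 mm across, 14 g; all start in the scoop.
- spare_soap: A second, flatter soap block lying on the table (75 x 42 x 30 mm); origin at its underside's centre. Not to be disturbed.
- soap_bottle: White bottle, 60 mm across, 170 mm high; origin at its underside's centre. Not to be disturbed.
- jar: Glass jar with a steel cap, 64 mm across, 75 mm high; origin at its underside's centre. Not to be disturbed.
- scissors: Scissors lying flat, 165 mm long, 8 mm high; origin at its underside's centre. Not to be disturbed.
Not all that is in view belongs to the job. What is shaped like the part that bears scoop_grip but red is not meant. Leave any pink look-alike of the part that bears soap_mid alone.

How it is judged:
By the outcome, as a careful person would: the job done as asked, in the order asked, and still so for the second after the job is handed in, with the robot touching nothing.
It also fails if it takes over 72 s, if anything falls off the work surface, if the arm or the gripper's body presses on something with over 40 N, if the wrist force passes 120 N, or if a joint passes its speed limit or range.

## Working session

There is one attempt and no reset: what is moved stays moved. The work goes in short steps, Python scripts to look and compute and a shell command to move; the robot and the scene stay as the last step left them, time stands still between calls to the robot, and variables do not carry over. Pictures are saved under pics/ and viewed, at most 10 in all, crops included, and the job is handed in when it is done.

```bash
ls; mkdir -p pics
python3 - <<'E'
from bench import ctrl, optics
import cv2,numpy as np
s=ctrl.read_state(); print({k:np.round(v,3).tolist() for k,v in s.items()})
a=[optics.capture(n) for n in("scene","side")]
for n,i in zip(("scene","side"),a):
    cv2.imwrite(f"pics/{n}0.png",i[:,:,::-1]); c=optics.calibration(n); print(n,{k:np.round(v,3).tolist() for k,v in c.items()})
print(optics.calibration("wrist"))
E
```

```text
pics
{'time': 0.0, 'q': [-1.37, 0.291, -0.154, 1.127, 0.0, 1.432], 'qvel': [-0.0, -0.002, 0.002, 0.002, 0.0, 0.0], 'joint_efforts': [0.001, -53.715, 33.137, 0.016, -0.0, 0.0], 'tcp_pos': [0.175, -0.495, 0.239], 'tcp_rot': [-0.001, 0.986, 0.169, -0.0], 'force': [0.263, 0.403, -0.681], 'torque': [0.035, -0.017, 0.008], 'grasp_force': 0.0, 'grip_width': 0.085}
scene {'fx': 497.218, 'fy': 497.218, 'cx': 275.538, 'cy': 205.25, 'dist_coeffs': [-0.074, 0.0, 0.0, 0.0, 0.0], 'R': [[0.817, 0.577, 0.016], [0.471, -0.651, -0.596], [-0.333, 0.494, -0.803]], 't': [-0.457, -0.222, 1.487]}
side {'fx': 481.893, 'fy': 481.893, 'cx': 281.562, 'cy': 207.657, 'dist_coeffs': [-0.029, 0.0, 0.0, 0.0, 0.0], 'R': [[0.862, -0.506, 0.015], [-0.304, -0.541, -0.784], [0.405, 0.672, -0.62]], 't': [-0.487, 0.249, 0.983]}
{'fx': 304.63627202711166, 'fy': 304.63627202711166, 'cx': 281.1307919921265, 'cy': 209.9472321932632, 'dist_coeffs': array([-0.05462441,  0.        ,  0.        ,  0.        ,  0.        ]), 'T_tool_cam': array([[-3.06240479e-05, -9.58207075e-01, -2.86075517e-01,
         7.23349432e-02],
       [ 9.99999708e-01,  1.89005676e-04, -7.40121409e-04,
         2.49127827e-04],
       [ 7.63259467e-04, -2.86075456e-01,  9.58206789e-01,
        -1.35029562e-01],
       [ 0.00000000e+00,  0.00000000e+00,  0.00000000e+00,
         1.00000000e+00]])}
```

View pics/scene0.png

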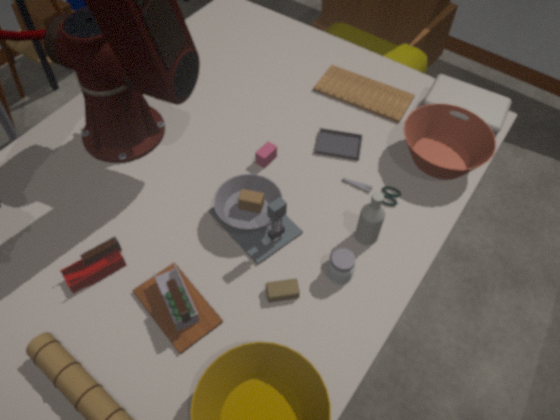

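View pics/side0.png

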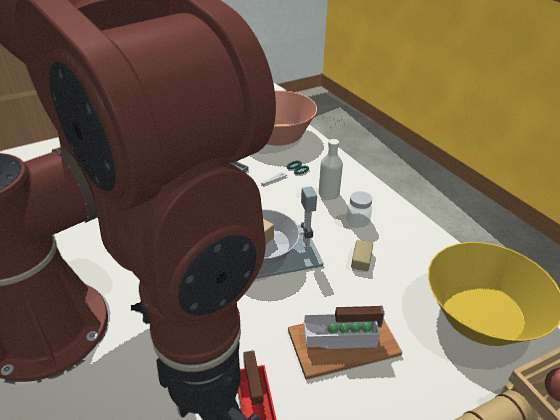

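Candidates: tan soap in the pan (251,200), with the pink look-alike at (266,154) and the flatter spare soap at (283,290). The aluminium scoop with green marbles is on its board at (178,300), and the red look-alike is at (95,262). The dish is at (338,144). I choose the tan block in the pan and the aluminium scoop.

```bash
cat > h.py <<'E'
from bench import ctrl, optics
import cv2,numpy as np
from scipy.spatial.transform import Rotation as Ro
def pose():
    s=ctrl.read_state(); q=s["tcp_rot"]; return np.array(s["tcp_pos"]),Ro.from_quat([q[1],q[2],q[3],q[0]]).as_matrix()
def cam(n,P=None):
    c=optics.calibration(n); K=np.array([[c["fx"],0,c["cx"]],[0,c["fy"],c["cy"]],[0,0,1]]);d=np.array(c["dist_coeffs"])
    if n=="wrist":
        p,R=P; T=np.eye(4);T[:3,:3]=R;T[:3,3]=p; W=T@c["T_tool_cam"]; R_=W[:3,:3].T; t=-R_@W[:3,3]
    else: R_,t=np.array(c["R"]),np.array(c["t"])
    return K,d,R_,t
def cast(px,z,C):
    K,d,R,t=C; u=cv2.undistortPoints(np.array(px,float).reshape(-1,1,2),K,d)[:,0]
    r=np.c_[u,np.ones(len(u))]@R; o=-R.T@t
    return o+r*((z-o[2])/r[:,2])[:,None]
def proj(X,C):
    K,d,R,t=C; return cv2.projectPoints(np.array(X,float).reshape(-1,1,3),cv2.Rodrigues(R)[0],t,K,d)[0][:,0]
def blobs(m,amin=30):
    cs,_=cv2.findContours(m.astype(np.uint8),cv2.RETR_EXTERNAL,cv2.CHAIN_APPROX_NONE)
    return sorted([c for c in cs if cv2.contourArea(c)>amin],key=cv2.contourArea,reverse=True)
def hsv(i): return cv2.cvtColor(i,cv2.COLOR_RGB2HSV)
E
python3 - <<'E'
from h import *
C=cam("scene"); i=cv2.imread("pics/scene0.png")
for n,p,z in [("pan mouth c",(249,204),.07),("soap",(251,197),.079),("dish",(338,144),.01),("board corners",[(176,264),(221,318),(181,349),(134,295)],.012),("handle",(179,295),.09),("spare",(283,285),.03),("bottle",(370,235),.03),("pink",(266,150),.03),("col",(277,212),.15),("red",(95,262),.05)]:
    print(n,cast(p,z,C)[:,:2].round(3).tolist())
o=i[140:340,60:400]; cv2.imwrite("pics/c1.png",cv2.resize(o,(800,471),interpolation=cv2.INTER_CUBIC))
E
```

```text
pan mouth c [[0.502, -0.037]]
soap [[0.498, -0.022]]
dish [[0.553, 0.326]]
board corners [[0.441, -0.253], [0.618, -0.299], [0.593, -0.407], [0.417, -0.374]]
handle [[0.537, -0.334]]
spare [[0.689, -0.156]]
bottle [[0.787, 0.086]]
pink [[0.407, 0.167]]
col [[0.605, -0.064]]
red [[0.301, -0.375]]
```

View pics/c1.png

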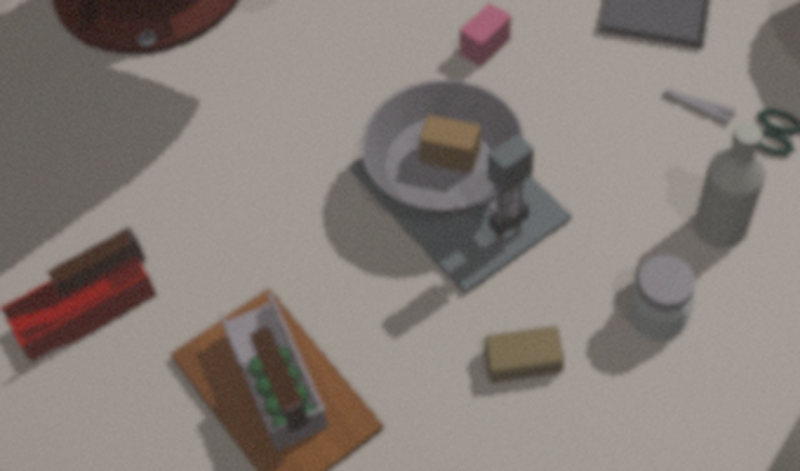

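The pan holds the tan block at crop (450,140), the only tan block there. The scoop's bare nose is at crop (250,310), towards the robot, and its handle joint is at (295,412). I'll move over the pan for a wrist view.

```bash
python3 -m creep '[[[0,0,0],[33,-26,-5],1],[[0,0,0],[33,-26,-5],1],[[0,0,0],[33,-26,-5],1],[[0,0,0],[33,-26,-5],1],[[0,0,0],[33,-26,-5],1],[[0,0,0],[33,-26,-5],1],[[0,0,0],[33,-26,-5],1],[[0,0,0],[33,-26,-5],1],[[0,0,0],[33,-26,-5],1],[[0,0,0],[33,-26,-5],1],[[0,0,0],[33,-26,-5],1],[[0,0,0],[33,-26,-5],1],[[0,0,0],[33,-26,-5],0.6],[[0,0,0],[0,0,0],0.6],[[0,0,0],[0,0,0],0.6]]' 60
python3 - <<'E'
from h import *
P=pose(); i=optics.capture("wrist"); cv2.imwrite("pics/w1.png",i[:,:,::-1]); np.savez("w1.npz",p=P[0],R=P[1])
print(P[0],P[1].round(3).tolist())
E
```

```text
time: 1.6
tcp_pos: [0.4668, -0.0326, 0.3039]
tcp_rot: [-0.0, 0.985, 0.17, -0.0]
force: [-0.1, 0.0, 0.1]
grip_width: 0.0509
grasp_force: 0.0
[ 0.46675567 -0.03257284  0.30390821] [[0.942, 0.336, -0.001], [0.336, -0.942, -0.0], [-0.001, -0.0, -1.0]]
```

View pics/w1.png

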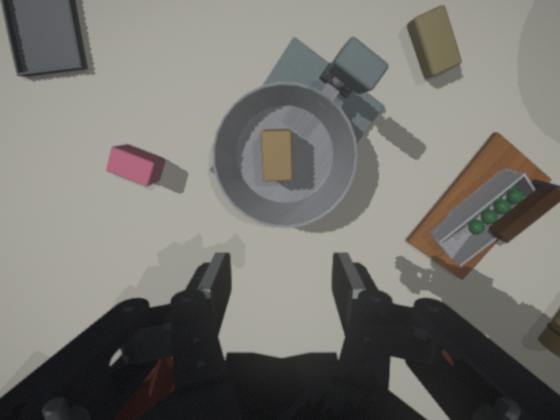

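Soap top face is at about (262..292,129..181), pan mouth centre (285,155), column (360,65), dish (45,35), and scoop nose (450,250) with its handle to the right. I'll measure these.

Run:
```python
from h import *
d=np.load("w1.npz"); C=cam("wrist",(d["p"],d["R"])); R=d["R"];p=d["p"]
i=cv2.imread("pics/w1.png")[:,:,::-1].copy(); h=hsv(i)
m=np.zeros(h.shape[:2],bool); m[110:200,240:310]=True
t=m&(h[:,:,0]>8)&(h[:,:,0]<28)&(h[:,:,1]>90)
c=blobs(t)[0]; v=np.median(h[:,:,2][t]); c=blobs(t&(h[:,:,2]>v*.8))[0]
r=cv2.minAreaRect(c); print("px",r)
b=cast(cv2.boxPoints(r),.079,C); e=b-np.roll(b,1,0); print("soap",b.mean(0),np.linalg.norm(e,axis=1),np.degrees(np.arctan2(e[:,1],e[:,0])))
k=np.argmax(np.linalg.norm(e,axis=1)); print("long axis in tool", R.T@(e[k]/np.linalg.norm(e[k])))
print("delta tool mm",1000*R.T@(b.mean(0)-p))
print("pan mouth c (z .072)",cast((285,155),.072,C))
print("col top",cast([(361,37),(388,67),(364,90),(336,62)],.17,C).round(3).tolist())
print("board",cast([(497,133),(550,180),(463,275),(408,239)],.012,C).round(3).tolist())
print("dish",cast([(20,82),(88,72)],.014,C).round(3).tolist())
C2=cam("scene"); print("dish scene", cast([(325,129),(362,135),(359,159),(314,153)],.014,C2).round(3).tolist())
s=cv2.imread("pics/scene0.png")[:,:,::-1].copy();hh=hsv(s)
mm=np.zeros(hh.shape[:2],bool); mm[120:170,305:370]=True
c=blobs(mm&(hh[:,:,2]<105))[0]; r=cv2.minAreaRect(c); ap=cv2.approxPolyDP(c,4,True)[:,0]; print(ap.tolist(),cast(ap,.014,C2).round(3).tolist())
```

```text
Traceback (most recent call last):
IndexError: list index out of range
```

```bash
cat > m1.py <<'E'
from h import *
d=np.load("w1.npz"); C=cam("wrist",(d["p"],d["R"])); R=d["R"];p=d["p"]
i=cv2.imread("pics/w1.png")[:,:,::-1].copy(); h=hsv(i)
print(h[155,277],h[155,245],h[155,300])
m=np.zeros(h.shape[:2],bool); m[110:200,240:310]=True
t=m&(h[:,:,1]>.65*h[155,277,1])
c=blobs(t)[0]
r=cv2.minAreaRect(c); print("px",r)
b=cast(cv2.boxPoints(r),.079,C); e=b-np.roll(b,1,0); print("soap",b.mean(0),np.linalg.norm(e,axis=1),np.degrees(np.arctan2(e[:,1],e[:,0])))
k=np.argmax(np.linalg.norm(e,axis=1)); print("long axis in tool", R.T@(e[k]/np.linalg.norm(e[k])))
print("delta tool mm",1000*R.T@(b.mean(0)-p))
print("pan mouth c (z .072)",cast((285,155),.072,C))
print("col top",cast([(361,37),(388,67),(364,90),(336,62)],.17,C).round(3).tolist())
print("board",cast([(497,133),(550,180),(463,275),(408,239)],.012,C).round(3).tolist())
print("dish",cast([(20,82),(88,72)],.014,C).round(3).tolist())
C2=cam("scene")
s=cv2.imread("pics/scene0.png")[:,:,::-1].copy();hh=hsv(s)
mm=np.zeros(hh.shape[:2],bool); mm[120:170,305:370]=True
print(hh[144,338],hh[144,300])
c=blobs(mm&(hh[:,:,2]<.5*hh[144,338,2]+.5*hh[144,300,2]))[0]; ap=cv2.approxPolyDP(c,4,True)[:,0]; print(ap.tolist(),cast(ap,.014,C2).round(3).tolist())
E
python3 m1.py
```

```text
[ 18  90 139] [108   9 136] [110   8  91]
px ((276.0, 155.0), (50.0, 30.0), 90.0)
soap [ 0.4941631  -0.01632496  0.079     ] [0.05831094 0.0344267  0.05828811 0.03596301] [  18.58839109  -70.42373852 -159.90179226  109.60268614]
long axis in tool [ 9.99842663e-01  1.77126634e-02 -9.54604242e-04]
delta tool mm [ 31.48371416  -6.04820451 224.88009415]
pan mouth c (z .072) [[ 0.49755708 -0.02640743  0.072     ]]
col top [[0.617, -0.047, 0.17], [0.604, -0.077, 0.17], [0.581, -0.065, 0.17], [0.593, -0.035, 0.17]]
board [[0.622, -0.298, 0.012], [0.593, -0.412, 0.012], [0.41, -0.362, 0.012], [0.436, -0.248, 0.012]]
dish [[0.467, 0.345, 0.014], [0.509, 0.254, 0.014]]
[160  17  92] [ 15  22 162]
[[320, 128], [313, 154], [358, 160], [360, 134]] [[0.477, 0.347, 0.014], [0.517, 0.246, 0.014], [0.633, 0.302, 0.014], [0.587, 0.397, 0.014]]
```

```bash
python3 -m creep '[[[0,0,0],[16,-3,40],0.6],[[0,0,0],[15,-3,40],0.6],[[0,0,0],[0,0,40],0.6],[[0,0,0],[0,0,40],0.6],[[0,0,0],[0,0,35],0.6],[[0,0,0],[0,0,25],0.6],[[0,0,0],[0,0,20],0.6],[[0,0,0],[0,0,14],0.6],[[0,0,0],[0,0,0],0.6],[[0,0,0],[0,0,0],0],[[0,0,0],[0,0,0],0],[[0,0,0],[0,0,0],0],[[0,0,0],[0,0,0],0]]' 50
```

```text
time: 2.95
tcp_pos: [0.4945, -0.0176, 0.0509]
tcp_rot: [0.0, 0.986, 0.169, 0.001]
force: [0.2, -0.8, -0.2]
grip_width: 0.0353
grasp_force: 49.7
```

```bash
python3 -m creep '[[[0,0,0],[0,0,-10],0],[[0,0,0],[0,0,-20],0],[[0,0,0],[0,0,-35],0],[[0,0,0],[0,0,-35],0],[[0,0,0],[10,-18,0],0],[[0,0,0],[21,-37,0],0],[[0,0,0],[21,-37,0],0],[[0,0,0],[21,-37,0],0],[[0,0,0],[21,-37,0],0],[[0,0,0],[21,-37,0],0],[[0,0,0],[21,-37,0],0],[[0,0,0],[21,-37,0],0],[[0,0,-5],[12,-24,0],0],[[0,0,0],[0,0,0],0],[[0,0,0],[0,0,0],0]]'
python3 - <<'E'
from h import *
P=pose(); i=optics.capture("wrist"); cv2.imwrite("pics/w2.png",i[:,:,::-1]); np.savez("w2.npz",p=P[0],R=P[1])
print(P[0],P[1].round(3).tolist())
E
```

```text
time: 4.45
tcp_pos: [0.5557, 0.3137, 0.1508]
tcp_rot: [-0.004, 0.975, 0.221, -0.001]
force: [0.1, -0.3, -1.1]
grip_width: 0.0355
grasp_force: 49.7
[0.55568943 0.31372796 0.15078789] [[0.903, 0.431, -0.003], [0.431, -0.903, 0.008], [0.0, -0.008, -1.0]]
```

View pics/w2.png

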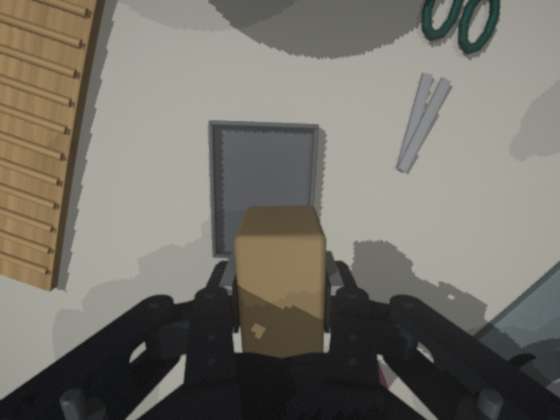

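Soap held; the dish rim's corners are at (210,121), (318,125) and (213,257).

Run:
```python
from h import *
d=np.load("w2.npz"); C=cam("wrist",(d["p"],d["R"])); R=d["R"];p=d["p"]
b=cast([(210,121),(318,125),(213,257)],.014,C); print(b.round(3).tolist(),np.linalg.norm(b[1]-b[0]),np.linalg.norm(b[2]-b[0]))
c=(b[1]+b[2])/2; print(c,1000*R.T@(c-p)); e=R.T@(b[0]-b[2]); print(np.degrees(np.arctan2(e[1],e[0])))
```

```text
[[0.593, 0.401, 0.014], [0.63, 0.315, 0.014], [0.475, 0.351, 0.014]] 0.09338057186460934 0.12861709396438167
[0.55240828 0.3329245  0.014     ] [  5.25561518 -17.57811177 136.94373826]
2.426893256873626
```

```bash
python3 -m creep '[[[0,0,2],[5,-18,25],0],[[0,0,0],[0,0,35],0],[[0,0,0],[0,0,30],0],[[0,0,0],[0,0,20],0],[[0,0,0],[0,0,10],0],[[0,0,0],[0,0,7],0],[[0,0,0],[0,0,0],0]]'
```

```text
time: 5.2
tcp_pos: [0.5541, 0.3289, 0.0237]
tcp_rot: [-0.006, 0.978, 0.207, -0.001]
force: [0.6, -0.1, -2.1]
grip_width: 0.0357
grasp_force: 49.8
```

```bash
python3 -m creep '[[[0,0,0],[0,0,2],0],[[0,0,0],[0,0,1],0],[[0,0,0],[0,0,0],0]]'
```

```text
time: 5.5
tcp_pos: [0.5543, 0.3295, 0.0213]
tcp_rot: [-0.006, 0.978, 0.207, -0.001]
force: [0.3, 1.0, -2.2]
grip_width: 0.0355
grasp_force: 49.8
```

```bash
python3 -m creep '[[[0,0,0],[0,0,0],0.6],[[0,0,0],[0,0,0],0.6],[[0,0,0],[0,0,0],0.6],[[0,0,0],[0,0,-25],0.6],[[0,0,0],[0,0,-40],0.6],[[0,0,0],[0,0,-45],0.6],[[0,0,0],[0,0,-45],0.6],[[0,0,0],[0,0,-45],0.6],[[0,0,0],[-20,40,0],0.6],[[0,0,0],[-20,40,0],0.6],[[0,0,0],[-20,40,0],0.6],[[0,0,0],[-20,40,0],0.6],[[0,0,0],[-20,40,0],0.6],[[0,0,0],[-20,40,0],0.6],[[0,0,0],[-20,40,0],0.6],[[0,0,0],[-20,40,0],0.6]]' 100
python3 - <<'E'
from h import *
cv2.imwrite("pics/s2.png",optics.capture("scene")[:,:,::-1]); print(np.round(ctrl.read_state()["q"],2), pose()[0])
E
```

```text
time: 7.1
tcp_pos: [0.5379, -0.032, 0.217]
tcp_rot: [-0.006, 0.978, 0.207, -0.001]
force: [0.6, -0.4, -0.4]
grip_width: 0.0513
grasp_force: 0.0
[-0.21  0.34 -0.15  1.09  0.01  2.52] [ 0.53793007 -0.03791163  0.2168427 ]
```

View pics/s2.png

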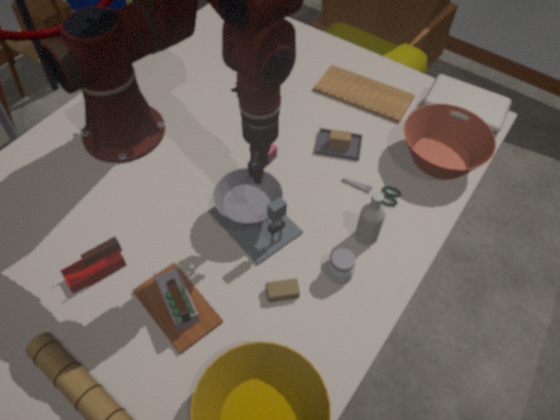

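Soap stands in the dish (340,138) and the pan (247,197) is up and empty. Now to the scoop.

```bash
python3 -m creep '[[[0,0,0],[-19,37,0],0.6],[[0,0,0],[-19,37,0],0.6],[[0,0,0],[-19,37,0],0.6],[[0,0,0],[-19,37,0],0.6],[[0,0,0],[-19,37,0],0.6],[[0,0,0],[-19,37,0],0.6],[[0,0,0],[-19,37,0],0.6],[[0,0,-8],[0,0,0],0.6],[[0,0,-8],[0,0,0],0.6],[[0,0,-8],[0,0,0],0.6],[[0,0,-8],[0,0,0],0.6],[[0,0,-8],[0,0,0],0.6],[[0,0,-8],[0,0,0],0.6],[[0,0,-8],[0,0,0],0.6],[[0,0,-8],[0,0,0],0.6]]'
python3 -m creep '[[[0,0,-8],[0,0,0],0.6],[[0,0,-8],[0,0,0],0.6],[[0,0,-8],[0,0,0],0.6],[[0,0,-8],[0,0,0],0.6],[[0,0,-8],[0,0,0],0.6],[[0,0,-8],[0,0,0],0.6],[[0,0,-8],[0,0,0],0.6],[[0,0,-8],[0,0,0],0.6],[[0,0,-8],[0,0,0],0.6],[[0,0,0],[0,0,0],0.6],[[0,0,0],[0,0,0],0.6]]'
python3 - <<'E'
from h import *
P=pose(); i=optics.capture("wrist"); cv2.imwrite("pics/w3.png",i[:,:,::-1]); np.savez("w3.npz",p=P[0],R=P[1])
print(P[0],P[1].round(3).tolist(),np.round(ctrl.read_state()["q"],2))
E
```

```text
time: 8.65
tcp_pos: [0.5216, -0.3208, 0.2136]
tcp_rot: [-0.006, 0.718, 0.696, 0.002]
force: [0.4, 0.2, -1.1]
grip_width: 0.0513
grasp_force: 0.0
time: 9.75
tcp_pos: [0.5216, -0.3209, 0.2136]
tcp_rot: [-0.003, 0.177, 0.984, 0.005]
force: [-0.1, -0.0, -0.3]
grip_width: 0.0511
grasp_force: 0.0
[ 0.52156166 -0.32085157  0.21359493] [[-0.938, 0.348, -0.005], [0.348, 0.938, 0.011], [0.008, 0.009, -1.0]] [-0.67  0.48  0.06  1.17  0.01 -0.32]
```

View pics/w3.png

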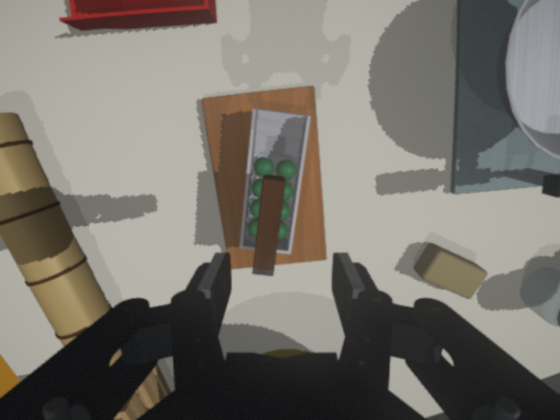

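Handle front edge is at (263..286,177) and its back end at (252..275,274). The trough's nose is up at (255..308,112), and the marbles sit under the handle.

Run:
```python
from h import *
d=np.load("w3.npz"); C=cam("wrist",(d["p"],d["R"])); R=d["R"];p=d["p"]
i=cv2.imread("pics/w3.png")[:,:,::-1].copy(); h=hsv(i); print(h[200,272],h[260,265],h[250,310],h[200,300],h[170,265])
m=np.zeros(h.shape[:2],bool); m[170:285,240:300]=True
hd=m&(h[:,:,2]<75)&((h[:,:,0]<20)|(h[:,:,0]>170))&(h[:,:,1]>60)
c=blobs(hd)[0]; r=cv2.minAreaRect(c); print(r,cv2.boxPoints(r).round(0).tolist())
for nm,bx in (("mask",cv2.boxPoints(r)),("eye",[(263,176),(286,178),(275,274),(252,273)])):
    b=cast(bx,.094,C); e=b-np.roll(b,1,0); L=np.linalg.norm(e,axis=1); print(nm,b.round(4).tolist(),L.round(4)); k=np.argmax(L); a=e[k]/L[k]; a*=np.sign(-a[0]) # toward nose
    g=b.mean(0)+a*.0105; g[2]=.082; t=R.T@a; print(" nose yaw",np.degrees(np.arctan2(a[1],a[0])),"tool",np.degrees(np.arctan2(t[1],t[0])),"grip",g,"delta",1000*R.T@(g-p))
b=cast([(203,99),(314,87),(326,260),(229,270)],.012,C); print("board",b.round(3).tolist(),b.mean(0))
b=cast([(255,110),(309,117)],.033,C); print("lip",b.round(3).tolist(),b.mean(0))
b=cast([(247,248),(291,253)],.055,C); print("back top",b.round(3).tolist(),b.mean(0))
```

```text
[ 12 111  78] [ 12 101  78] [ 13 128 138] [ 13 129 132] [ 66  98 109]
((274.6726379394531, 227.3602752685547), (7.694331645965576, 30.829669952392578), 6.009006023406982) [[269.0, 242.0], [272.0, 212.0], [280.0, 212.0], [277.0, 243.0]]
mask [[0.5482, -0.3414, 0.094], [0.5223, -0.3284, 0.094], [0.5254, -0.3224, 0.094], [0.5514, -0.3352, 0.094]] [0.0069 0.0289 0.0067 0.029 ]
 nose yaw 153.83363173336568 tool 5.818183917585096 grip [ 0.52740668 -0.32724455  0.082     ] delta [ -8.77261151  -5.14126521 131.48714111]
eye [[0.4902, -0.3248, 0.094], [0.4986, -0.3072, 0.094], [0.5798, -0.3477, 0.094], [0.5713, -0.3674, 0.094]] [0.0916 0.0195 0.0907 0.0214]
 nose yaw 152.27670483168006 tool 7.375125899408137 grip [ 0.52566489 -0.33189189  0.082     ] delta [ -8.75514721 -10.10405388 131.44278513]
board [[0.404, -0.363, 0.012], [0.433, -0.25, 0.012], [0.625, -0.299, 0.012], [0.595, -0.415, 0.012]] [ 0.51413596 -0.3317382   0.012     ]
lip [[0.434, -0.315, 0.033], [0.459, -0.267, 0.033]] [ 0.4469515  -0.29076529  0.033     ]
back top [[0.561, -0.372, 0.055], [0.582, -0.331, 0.055]] [ 0.57127259 -0.35159139  0.055     ]
```

```bash
python3 -m creep '[[[0,0,0],[-9,-10,20],0.6],[[0.5,-0.5,7],[0,0,0],0.6],[[0,0,0],[0,0,40],0.6],[[0,0,0],[0,0,35],0.6],[[0,0,0],[0,0,25],0.6],[[0,0,0],[0,0,15],0.6],[[0,0,0],[0,0,6],0.6],[[0,0,0],[0,0,0],0.6],[[0,0,0],[0,0,0],0],[[0,0,0],[0,0,0],0],[[0,0,0],[0,0,0],0],[[0,0,0],[0,0,0],0],[[0,0,0],[0,0,0],0],[[0,0,0],[0,0,0],0]]' 100
python3 - <<'E'
from h import *
P=pose();print(P[0],P[1].round(3).tolist(),np.round(ctrl.read_state()["q"],2))
E
```

```text
time: 11.2
tcp_pos: [0.5271, -0.3336, 0.0737]
tcp_rot: [0.001, 0.234, 0.972, -0.0]
force: [-0.3, 2.0, 6.4]
grip_width: 0.0184
grasp_force: 98.1
[ 0.52711995 -0.33355081  0.073704  ] [[-0.89, 0.456, 0.002], [0.456, 0.89, -0.001], [-0.002, -0.0, -1.0]] [-0.68  0.6  -0.12  0.85 -0.   -0.21]
```

```bash
python3 -m creep '[[[0,0,0],[0,0,-3],0],[[0,0,0],[0,0,-7],0],[[0,0,0],[0,0,-14],0],[[0,0,0],[0,0,-20],0],[[0,0,0],[0,0,-24],0],[[0,0,0],[0,0,-20],0],[[0,0,0],[0,0,-14],0],[[0,0,0],[0,0,-8],0],[[0,0,0],[0,0,-4],0],[[0,0,0],[0,0,0],0]]'
python3 -m creep '[[[0,0,0],[5,5,0],0],[[0,0,0],[11,12,0],0],[[0,0,0],[18,19,0],0],[[0,0,0],[22,24,0],0],[[0,0,0],[22,24,0],0],[[0,0,0],[22,24,0],0],[[0,0,0],[18,19,0],0],[[0,0,0],[11,12,0],0],[[0,0,0],[4,4,0],0],[[0,0,0],[0,0,0],0],[[0,0,2],[0,0,0],0],[[0,0,4],[0,0,0],0],[[0,0,6],[0,0,0],0],[[0,0,6],[0,0,0],0],[[0,0,6],[0,0,0],0],[[0,0,6],[0,0,0],0],[[0,0,6],[0,0,0],0],[[0,0,6],[0,0,0],0],[[0,0,6],[0,0,0],0],[[0,0,6],[0,0,0],0]]'
python3 -m creep '[[[0,0,6],[0,0,0],0],[[0,0,6],[0,0,0],0],[[0,0,5],[0,0,0],0],[[0,0,2],[0,0,0],0],[[0,0,0],[0,0,0],0],[[0,0,0],[0,0,0],0],[[0,0,0],[0,0,0],0]]'
python3 - <<'E'
from h import *
P=pose();print(P[0],P[1].round(3).tolist(),np.round(ctrl.read_state()["q"],2))
i=optics.capture("wrist"); cv2.imwrite("pics/w4.png",i[:,:,::-1]); np.savez("w4.npz",p=P[0],R=P[1])
n=P[1][:,0]
lip=P[0]+P[1]@np.array([.092,0,.041]); print("lip",lip)
E
```

```text
time: 12.2
tcp_pos: [0.5265, -0.3332, 0.1867]
tcp_rot: [0.0, 0.234, 0.972, -0.0]
force: [0.5, -0.7, -2.4]
grip_width: 0.0187
grasp_force: 98.1
time: 14.2
tcp_pos: [0.4737, -0.1466, 0.1862]
tcp_rot: [0.0, 0.652, 0.758, -0.0]
force: [0.3, 0.1, -2.5]
grip_width: 0.0186
grasp_force: 98.2
time: 14.9
tcp_pos: [0.4733, -0.1457, 0.1862]
tcp_rot: [0.0, 0.767, 0.642, -0.0]
force: [0.1, 0.2, -2.5]
grip_width: 0.0182
grasp_force: 98.2
[ 0.47333871 -0.14572503  0.18622077] [[0.175, 0.985, -0.0], [0.985, -0.175, -0.0], [-0.0, -0.0, -1.0]] [-0.45  0.27 -0.32  0.97 -0.    1.3 ]
lip [ 0.48943857 -0.05515786  0.14519173]
```

View pics/w4.png

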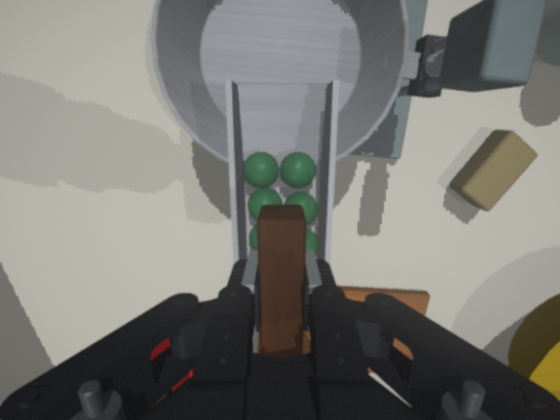

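Scoop is held level; lip at row 83, cols 233–333; pan outer rim spans cols 155–405, so they are well centred. Column is at (490,40).

Run:
```python
from h import *
d=np.load("w4.npz"); P=(d["p"],d["R"]); C=cam("wrist",P)
print("lip px", proj(P[0]+P[1]@np.array([.092,0,.041]),C), "lip ray at z .145",cast((283,83),.145,C))
a=np.linspace(0,2*np.pi,400); 
for c in ((.495,-.026),(.497,-.027)):
    q=proj(np.c_[c[0]+.085*np.cos(a),c[1]+.085*np.sin(a),np.full(400,.097)],C); print(q[:,0].min(),q[:,0].max(),q[:,1].max())
```

```text
lip px [[281.78649726  82.2007936 ]] lip ray at z .145 [[ 0.49001827 -0.05565471  0.145     ]]
156.2258739388466 408.2703254676304 169.6189261983881
159.43351397853615 411.31124654315687 170.47171318221257
```

```bash
python3 -m creep '[[[0,-1,0],[1,0,0],0],[[0,-2,0],[1.9,0,-0.1],0],[[0,-2,0],[1.9,0,-0.2],0],[[0,-2,0],[1.9,0,-0.2],0],[[0,-2,0],[1.9,0,-0.3],0],[[0,-2,0],[1.9,0,-0.4],0],[[0,-2,0],[1.9,0,-0.4],0],[[0,-2,0],[1.8,0,-0.5],0],[[0,-2,0],[1.8,0,-0.5],0],[[0,-1,0],[1,0,-0.3],0],[[0,0,0],[0,0,0],0],[[0,0,0],[0,0,0],0],[[0,0,0],[0,0,0],0],[[0,0,0],[0,0,0],0]]'
cat > lip.py <<'E'
from h import *
P=pose();R=P[1]
lip=P[0]+R@np.array([.092,0,.041]); o=lip-np.array([.4945,-.026,0]); n=np.array([.175,.985,0])
print("tilt",np.degrees(np.arcsin(-R[2,0])),"side",R[2,1].round(3),"lip",lip.round(4),"along",o@n,"across",o@np.array([.985,-.175,0]),"q",np.round(ctrl.read_state()["q"],2))
i=optics.capture("wrist");h=hsv(i);g=(h[:,:,0]>50)&(h[:,:,0]<90)&(h[:,:,1]>70)
lp=proj(lip,cam("wrist",P))[0]; print("lip px",lp,"green beyond lip",g[:int(lp[1])-3].sum(),"behind",g[int(lp[1])-3:].sum())
s=hsv(optics.capture("scene")); G=(s[:,:,0]>50)&(s[:,:,0]<90)&(s[:,:,1]>60); G[:,:100]=0;G[:170]=0
print("scene greens",[tuple(np.int32(c.reshape(-1,2).mean(0)))+(cv2.contourArea(c),) for c in blobs(G,6)])
cv2.imwrite("pics/last.png",i[:,:,::-1])
E
python3 lip.py
```

```text
time: 16.35
tcp_pos: [0.4763, -0.1285, 0.1869]
tcp_rot: [0.1, 0.757, 0.634, -0.12]
force: [-0.2, 0.0, -3.3]
grip_width: 0.0185
grasp_force: 98.3
tilt 17.998806409590628 side 0.0 lip [ 0.4894 -0.0549  0.1195] along -0.029336283097505418 across 7.946926435506684e-05 q [-0.21  0.28 -0.35  0.92 -0.31  1.53]
lip px [281.78726873  81.94859163] green beyond lip 0 behind 4873
scene greens [(np.int32(213), np.int32(203), 117.5), (np.int32(231), np.int32(197), 10.0)]
```

```bash
python3 -m creep '[[[0,-1,0],[1.2,0,-0.4],0],[[0,-1,0],[1.2,0,-0.4],0],[[0,-1,0],[1.2,0,-0.4],0],[[0,-1,0],[1.2,0,-0.5],0],[[0,-1,0],[1.2,0,-0.5],0],[[0,-1,0],[1.2,0,-0.5],0],[[0,-1,0],[1.2,0,-0.6],0],[[0,-1,0],[1.2,0,-0.6],0],[[0,-1,0],[1.2,0,-0.6],0],[[0,-1,0],[1.2,0,-0.7],0],[[0,0,0],[0,0,0],0],[[0,0,0],[0,0,0],0],[[0,0,0],[0,0,0],0],[[0,0,0],[0,0,0],0]]'
python3 lip.py
```

```text
time: 17.85
tcp_pos: [0.4786, -0.1155, 0.1871]
tcp_rot: [0.155, 0.744, 0.623, -0.185]
force: [0.4, 0.3, -2.3]
grip_width: 0.0184
grasp_force: 98.4
tilt 28.009066955672285 side 0.0 lip [ 0.4895 -0.0545  0.1077] along -0.02896782187064697 across 4.1711417447105476e-05 q [-0.08  0.33 -0.34  0.95 -0.49  1.68]
lip px [281.78185266  81.85073034] green beyond lip 2060 behind 5441
scene greens [(np.int32(227), np.int32(197), 57.5), (np.int32(239), np.int32(193), 35.0), (np.int32(247), np.int32(210), 18.5), (np.int32(256), np.int32(198), 14.5)]
```

```bash
python3 -m creep '[[[0,-1,0],[1.2,0,-0.8],0],[[0,-1,0],[1.2,0,-0.8],0],[[0,-1,0],[1.2,0,-0.8],0],[[0,-1,0],[1.2,0,-0.9],0],[[0,-1,0],[1.2,0,-0.9],0],[[0,-1,0],[1.2,0,-0.9],0],[[0,-1,0],[1.2,0,-1],0],[[0,-1,0],[1.2,0,-1],0],[[0,-1,0],[1.1,0,-1.1],0],[[0,-1,0],[1.1,0,-1.2],0],[[0,-1,0],[1.1,0,-1.2],0],[[0,-1,0],[1.1,0,-1.2],0],[[0,0,0],[0,0,0],0],[[0,0,0],[0,0,0],0],[[0,0,0],[0,0,0],0],[[0,0,0],[0,0,0],0]]'
python3 lip.py
```

```text
time: 19.55
tcp_pos: [0.4818, -0.0975, 0.1892]
tcp_rot: [0.22, 0.721, 0.603, -0.262]
force: [0.4, 0.1, -1.5]
grip_width: 0.0184
grasp_force: 98.5
tilt 40.004265678736 side 0.0 lip [ 0.4895 -0.0541  0.0987] along -0.02853423917165265 across 3.195247461858694e-05 q [ 0.06  0.44 -0.29  1.04 -0.68  1.87]
lip px [281.76950784  81.77833918] green beyond lip 2069 behind 2
scene greens [(np.int32(256), np.int32(200), 64.0), (np.int32(244), np.int32(215), 40.5), (np.int32(264), np.int32(194), 15.0)]
```

```bash
python3 -m creep '[[[0,-1.5,0],[1.6,0,-2],0],[[0,-1.5,0],[1.6,0,-2],0],[[0,-1.5,0],[1.6,0,-2],0],[[0,-1.5,0],[1.6,0,-2],0],[[0,-1.5,0],[1.6,0,-2],0],[[0,0,0],[0,0,0],0],[[0,0,0],[0,0,0],0],[[0,0,0],[0,0,0],0],[[0,0,0],[0,0,0],0],[[0,0,0],[0,0,0],0],[[0,0,0],[0,0,0],0]]'
python3 lip.py
```

```text
time: 20.75
tcp_pos: [0.4839, -0.085, 0.1911]
tcp_rot: [0.259, 0.702, 0.588, -0.309]
force: [0.7, -0.1, -0.9]
grip_width: 0.0182
grasp_force: 98.5
tilt 47.504049765456486 side 0.0 lip [ 0.4896 -0.0536  0.0956] along -0.028078420509120464 across -1.4227811897820538e-05 q [ 0.13  0.53 -0.23  1.14 -0.78  2.01]
lip px [281.75884303  81.75949056] green beyond lip 2055 behind 0
scene greens [(np.int32(257), np.int32(203), 47.0), (np.int32(244), np.int32(215), 40.5), (np.int32(253), np.int32(194), 16.5), (np.int32(264), np.int32(193), 15.0)]
```

View pics/last.png

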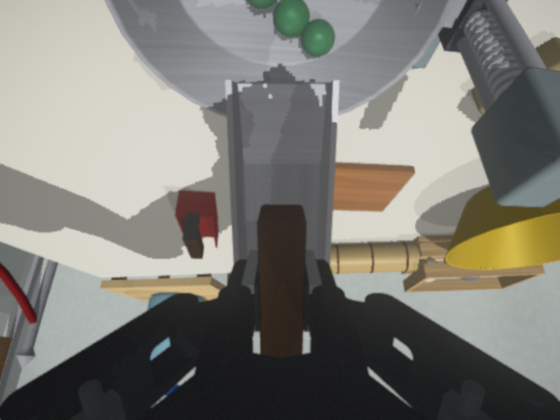

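The scoop is empty, and the visible marbles lie in the lowered pan at (290,15) and (317,37). Level the scoop and back off.

```bash
python3 -m creep '[[[0,0,0],[-15,0,-15],0],[[0,7.9,0],[-15,0,-5],0],[[0,7.9,0],[-15,0,-5],0],[[0,7.9,0],[-15,0,-5],0],[[0,7.9,0],[-15,0,-5],0],[[0,7.9,0],[-15,0,0],0],[[0,8,0],[-15,0,0],0],[[0,0,0],[-25,10,0],0],[[0,0,0],[-30,15,0],0],[[0,0,-8],[0,0,0],0],[[0,0,-8],[0,0,0],0],[[0,0,-8],[0,0,0],0],[[0,0,-8],[0,0,0],0],[[0,0,-8],[0,0,0],0],[[0,0,-8],[0,0,0],0],[[0,0,-8],[0,0,0],0],[[0,0,-8],[0,0,0],0],[[0,0,-8],[0,0,0],0],[[0,0,0],[0,0,0],0],[[0,0,0],[0,0,0],0]]'
cat > back.py <<'E'
from h import *
s=ctrl.read_state();p,R=pose();print(p,R.round(3).tolist(),np.round(s["q"],2))
t=np.array([.5271,-.3336,.0737]); d=R.T@(t-p)*1000; a=R.T@np.array([-.89,.456,0]); z=R.T@np.array([0,0,-1])
print("shift",d.round(1),"turn z",np.degrees(np.arctan2(a[1],a[0])),"z in tool",z.round(4))
E
python3 back.py
```

```text
time: 22.85
tcp_pos: [0.4874, -0.2074, 0.2689]
tcp_rot: [-0.0, 0.245, 0.97, -0.0]
force: [-0.4, -0.3, -1.1]
grip_width: 0.0184
grasp_force: 98.5
[ 0.48737396 -0.2074242   0.26891473] [[-0.88, 0.475, -0.0], [0.475, 0.88, -0.0], [0.0, -0.0, -1.0]] [-0.54  0.29 -0.08  1.2  -0.   -0.05]
shift [-94.9 -92.1 195.2] turn z -1.2129574327307382 z in tool [-2.e-04  5.e-04  1.e+00]
```

```bash
python3 -m creep '[[[0,0,0],[-19,-18,0],0],[[0,0,0],[-25,-25,10],0],[[0,0,0],[-25,-25,20],0],[[0,0,0],[-19,-18,30],0],[[0,0,-1.2],[-7,-6,35],0],[[0,0,0],[0,0,35],0],[[0,0,0],[0,0,25],0],[[0,0,0],[0,0,20],0],[[0,0,0],[0,0,10],0],[[0,0,0],[0,0,5],0],[[0,0,0],[0,0,0],0]]'
python3 back.py
```

```text
time: 23.95
tcp_pos: [0.528, -0.3334, 0.079]
tcp_rot: [-0.0, 0.233, 0.972, -0.0]
force: [0.6, 0.2, -0.7]
grip_width: 0.0186
grasp_force: 98.5
[ 0.52800396 -0.33338007  0.07903243] [[-0.891, 0.453, -0.0], [0.453, 0.891, -0.0], [0.0, -0.0, -1.0]] [-0.68  0.6  -0.11  0.87 -0.   -0.21]
shift [ 0.7 -0.6  5.3] turn z 0.16226641179352772 z in tool [-1.e-04  3.e-04  1.e+00]
```

```bash
python3 -m creep '[[[0,0,0],[0,0,2],0],[[0,0,0],[0,0,1.5],0],[[0,0,0],[0,0,1],0],[[0,0,0],[0,0,0],0],[[0,0,0],[0,0,0],0]]'
```

```text
time: 24.45
tcp_pos: [0.528, -0.3334, 0.0747]
tcp_rot: [0.0, 0.233, 0.973, -0.0]
force: [0.5, 0.0, -1.5]
grip_width: 0.0186
grasp_force: 98.5
```

```bash
python3 -m creep '[[[0,0,0],[0,0,1],0],[[0,0,0],[0,0,0],0],[[0,0,0],[0,0,0],0]]'
```

```text
time: 24.75
tcp_pos: [0.5281, -0.3334, 0.0738]
tcp_rot: [0.0, 0.233, 0.973, -0.0]
force: [-0.4, 1.0, 3.9]
grip_width: 0.0188
grasp_force: 98.8
```

Contact with the board (about 4 N up). Release and retreat.

```bash
python3 -m creep '[[[0,0,0],[0,0,0],0.4],[[0,0,0],[0,0,0],0.6],[[0,0,0],[0,0,0],0.6],[[0,0,0],[0,0,0],0.6],[[0,0,0],[0,0,-10],0.6],[[0,0,0],[0,0,-25],0.6],[[0,0,0],[0,0,-40],0.6],[[0,0,0],[0,0,-40],0.6],[[0,0,0],[0,0,-40],0.6],[[0,0,0],[0,-45,0],0.6],[[0,0,0],[0,-45,0],0.6],[[0,0,0],[0,-45,0],0.6],[[0,0,0],[0,0,0],0.6],[[0,0,0],[0,0,0],0.6]]'
python3 - <<'E'
from h import *
i=optics.capture("scene"); cv2.imwrite("pics/fin.png",cv2.resize(i[100:370,60:420,::-1],(800,600),interpolation=cv2.INTER_CUBIC))
E
```

```text
time: 26.15
tcp_pos: [0.4663, -0.4544, 0.2289]
tcp_rot: [0.0, 0.234, 0.972, -0.0]
force: [0.5, 0.2, -0.9]
grip_width: 0.0511
grasp_force: 0.0
```

View pics/fin.png

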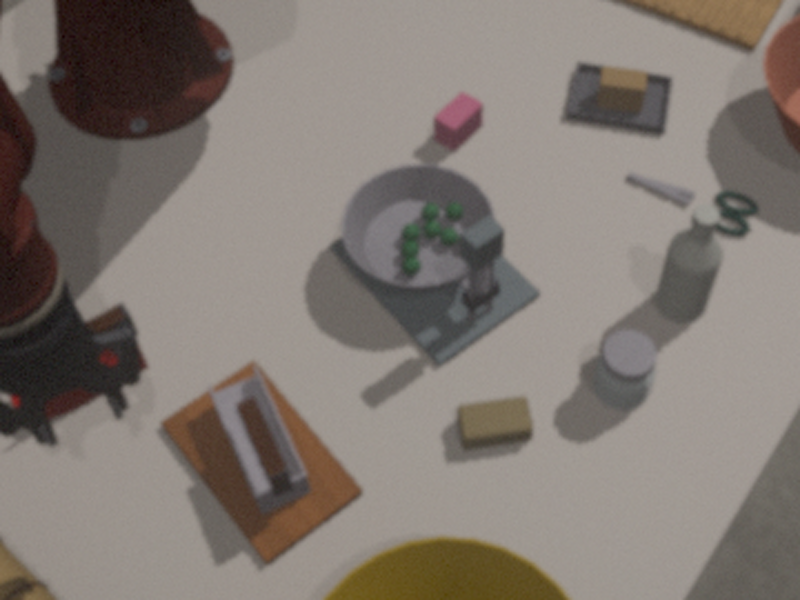

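All eight or seven-plus-one-hidden marbles lie in the pan, at (405..460,210..265); the scoop is empty on its board. I'll compare the rim height with the first picture (pan down) and the one with the pan up.

Run:
```python
from h import *
n=optics.capture("scene").astype(float)
f=lambda p:cv2.imread(p)[:,:,::-1].astype(float)
b=lambda x:cv2.GaussianBlur(x,(0,0),1)[175:232,208:240]
print("vs down",np.abs(b(n)-b(f("pics/scene0.png"))).mean(),"vs up",np.abs(b(n)-b(f("pics/s2.png"))).mean())
w=hsv(optics.capture("side")); G=(w[:,:,0]>50)&(w[:,:,0]<90)&(w[:,:,1]>80)
print([tuple(c.reshape(-1,2).mean(0).astype(int).tolist())+(cv2.contourArea(c),) for c in blobs(G,6)])
```

```text
vs down 4.188741761533248 vs up 11.474328085407869
[(265, 234, 176.0), (253, 229, 87.5), (272, 246, 87.0), (298, 166, 50.0)]
```

```bash
python3 -c "
from bench import ctrl
print(ctrl.finish_job())"
```

```text
the job is handed in; nothing more can be done
None
```

The job is handed in at about 26 s: the soap is in the dish, the marbles are in the pan (seven visible, the eighth probably hidden behind the column; no spill seen), the pan image matches the starting "down" position, and the empty scoop is back on its board.

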